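# Return sample jars through the check-flap hatch

### The arm

A 7-joint arm with a two-finger parallel gripper is mounted at the origin on the work surface. World frame = base frame: x ahead of the robot, y to its left, z up, the work surface at z = 0. Lengths are in m, angles in rad, forces in N, time in s.
With the tool pointing down it reaches from about 0.425 to 0.925 m from the base axis. Payload 6.8 kg.
Tool frame: the origin (TCP) lies on the centre line of the jaws, within the pads' length; the fingertips stand 14 mm ahead of it and the grasp point (between the pads) lies 5 mm behind it (r.tips_ahead is the distance from the TCP to the fingertips, in m); z points along the fingers, y is the line along which they close (so a half turn about z gives the same grasp; the last joint's range is limited). The gripper opens to 85 mm and grips with 20 to 120 N. Pads are 22 mm wide; open, the fingers measure 114 mm over their backs; the gripper's body (76 mm by 85 mm) begins 54 mm behind the grasp point. The pads swing forward as they close: fully open they stand 13 mm farther back than shut.
Start: joints at [-1.225, 0.477, 0.022, 1.555, -0.011, 1.109, -0.083], TCP at [0.296, 0.607, 0.245] pointing down, gripper open.
Joint ranges: [-2.96, 2.96], [-0.34, 2.1], [-1.41, 1.46], [0.24, 2.44], [-1.37, 4.51], [0.17, 1.92], [-2.96, 2.96]. Speed limits (rad/s): [2.39, 2.39, 3.14, 3.14, 3.14, 3.14, 3.14].

### API

Orientations are given as a rotation vector (axis times angle).
In Python, from bench import r, eyes gives the robot as it stands.
- The arm moves only by the tool step_arm, never from a script. Its argument "rows" is a list of rows, each a list of 6 numbers: the shift along the world's x, y, z in units of 60 cm (1.0 is 60 cm), then the turn, a rotation vector about the world's x, y, z in units of pi rad (1.0 is pi rad). In form: [[x, y, z, rx, ry, rz], ...]. A call has 1 to 5 rows; each row is the pose to reach, as a shift and turn from the pose commanded when the call began, turning the shorter way round; what a row does not reach only later rows make up. A row lasts 1/12 s, in which the tool goes at most 41.7 mm and 7.16 degrees, less where a joint would pass 70% of its speed; a pose out of reach is approached as far as the arm can. A call with a number of a shift or a turn outside -1 to 1 is refused whole. A call with a gripper value outside its range is refused whole. "jaw" is the closure, from 0 (fully open) to 1 (shut), set as the call begins (left out, the last holds). The fingers move at their own pace and stop on an object; "squeeze" is the grip in N (left out, the last holds). Time passes only in rows, so rows that repeat a pose let the fingers close. It gives the time, the measured TCP pose, the force, the opening and the grip force at its end, in the units of the state.
- r.get_obs(): the state, without advancing time (a new reading comes with each control period).
- eyes.grab_frame(name): name is "scene" or "top" or "wrist"; returns the picture (400x640x3 uint8, red, green, blue); there is no depth.
- eyes.camera_info(name): a dict with "mtx" (3x3 intrinsics, pixels), "extrinsics" (4x4, takes a point from camera to world coordinates); the wrist camera has in their place "tool_from_camera" (4x4, takes a point from camera to tool coordinates, whose origin is the TCP and whose axes are the flange's). Camera axes: x right, y down, z forward; pixel columns grow to the right and rows downward; lengths in m; the calibration is good to about 2 mm. A picture is of the moment at which its call begins: read the wrist's pose just before it. camera_info takes no time and is no camera call.
- r.hand_in(): hands the job in; it is judged then, once.
The state is a dict: "clock": time; "joints": joint angles; "qvel": joint speeds; "tau": joint torques, N m; "tcp_pos": TCP position; "orientation": TCP orientation; "contact_force": force on the tool from outside, world axes, zero at the start; "moment": the same for the moment, N m; "grip_width": finger opening in m; "gripper_force": force on a finger pad.
Only numpy, scipy, OpenCV 4.12 (cv2) and the standard library are available. Lean on these libraries where they do the work, as an engineer would, in place of code of your own. Each camera call takes 0.05 s, during which the arm holds its last target. There are 200 camera calls.

### The job

Return all the yellow-capped sample jars to the prep room: push them with the red paddle, standing upright, through the swinging flap of the hatch bay under the green lamp until every one is wholly inside and the flap has fallen shut behind them; nothing may go into the bay under the red lamp. Once all jars are in and the flap is shut, press the blue call button right down; leave the paddle lying on its black mat lengthwise with its handle where it was, and leave everything else on the bench alone.

Things in the scene. Friction and masses are not known exactly. Their poses are not given: they have to be found in the camera images.
- jar1: amber glass sample jar with yellow cap, upright cylinder 44 mm diameter, 44 mm high (cap is the upper 14 mm, same diameter), about 120 g; origin at the centre of its underside, z up. All five jars are alike; some may be absent
- jar2: amber glass sample jar with yellow cap, upright cylinder 44 mm diameter, 44 mm high (cap is the upper 14 mm, same diameter), about 120 g; origin at the centre of its underside, z up. All five jars are alike; some may be absent
- jar3: amber glass sample jar with yellow cap, upright cylinder 44 mm diameter, 44 mm high (cap is the upper 14 mm, same diameter), about 120 g; origin at the centre of its underside, z up. All five jars are alike; some may be absent
- jar4: amber glass sample jar with yellow cap, upright cylinder 44 mm diameter, 44 mm high (cap is the upper 14 mm, same diameter), about 120 g; origin at the centre of its underside, z up. All five jars are alike; some may be absent
- jar5: amber glass sample jar with yellow cap, upright cylinder 44 mm diameter, 44 mm high (cap is the upper 14 mm, same diameter), about 120 g; origin at the centre of its underside, z up. All five jars are alike; some may be absent
- hatch: fixed two-lane hatch. Origin at table height midway between the lanes, in the plane of the closed flaps; x = pushing direction, into the bays; y across the lanes, z up. Lane a centred at y = +28 mm, b at -28 mm, each 50 mm wide inside. Run-in: x = -190 mm to 0, open-topped, open at its start, rails 6 mm high, 6 mm thick; its floor is the table itself (no step)
- gate_a (a point): floor point of lane a below its flap (hatch x = 0, y = +28 mm). Behind it bay a runs to the back wall at hatch x = 300 mm: side walls 60 mm high, fixed clear roof with its underside at 60 and top at 65 mm (71 mm at the blue strip over the flaps, hatch x 0 to 12 mm)
- gate_b (a point): the same for lane b (hatch x = 0, y = -28 mm)
- flap_a (a joint): blue flap of bay a: 47 mm wide, 36 mm tall, 4 mm thick, 25 g, hinged along its upper edge 56 mm above the table at hatch x = 0, hanging to 20 mm above the floor. Value in rad: 0 shut, up to 1.5 swung inwards (bottom towards hatch +x). Opens only inwards, cannot be pulled outwards; falls shut by itself once no jar stands within 40 mm behind it (else it lies on the jar)
- flap_b (a joint): the same blue flap for bay b (hatch y = -28 mm)
- lamp_green: green dome lamp, 36 mm diameter, 24 mm high, fixed on the roof (its underside, the origin, at z = 65 mm, hatch x = 35 mm) over the middle of the bay that is free for returns: lane a or lane b, different from start to start
- lamp_red: red dome lamp of the same size over the other bay, which is closed to returns
- paddle: loose red push paddle with black upright handle, 250 g. Bar 36 mm wide, 14 mm high (it passes under a shut flap), along its x axis from x = -40 mm (rear) to +120 mm (flat pushing end); handle post at the origin, 18 mm (x) by 26 mm (y), its top at 74 mm. Origin under the handle at the bar's underside, z up. Origin height 3 mm when on its mat, where it starts, 0 on the table
- mat: fixed black rubber parking mat, 180 mm (x) by 70 mm (y), 3 mm thick; origin at the centre of its underside. The paddle belongs on it lengthwise (its bar along the mat's x axis), as at the start: pushing end towards the mat's +x, handle about 30 mm towards -x from the mat's centre
- call (a joint): call button travel in m: 0 up, 0.006 fully down (about 4 N); springs back
- call_top (a point): centre of the top of the blue push button, 32 mm diameter, in a white housing on the table; pressed straight down
- beaker: bystander: glass beaker, 56 mm wide, 70 mm high, origin under its centre
- mortar: bystander: white porcelain bowl, 80 mm wide, 45 mm high, origin under its centre
- pen: bystander: red pen lying flat, 8 mm thick, about 130 mm long, lying along its x axis, origin under its middle
- reagent: bystander: green glass jar with white cap, 52 mm wide, 85 mm high, origin under its centre
- weight: bystander: brass weight, 30 mm wide, 30 mm high, origin under its centre
Mind the look-alikes: they are no part of the job. Several things have the shape of the paddle; the one meant has the colours described above.

How it is judged:
By the outcome, as a careful person would: the job done as asked, in the order asked, and still so for the second after the job is handed in, with the robot touching nothing.
Of jar1, jar2, jar3, jar4, jar5 only 3 to 5 are there at a start; the rules pass over those that are not, and their reading is None.
At some moment in a run one of jar1, jar2, jar3, jar4, jar5, paddle may be knocked a few centimetres aside while the robot is not near it.
Once in a run the grip may slacken for a moment while it holds something.
It also fails if it takes over 210 s, if anything falls off the work surface, if the arm or the gripper's body presses on something with over 40 N, if the wrist force passes 120 N, or if a joint passes its speed limit or range.

## Working session

There is one attempt and no reset: what is moved stays moved. The work goes in short steps, Python scripts to look and compute and a tool call to move; the robot and the scene stay as the last step left them, time stands still between calls to the robot, and variables do not carry over. Pictures are saved under pics/ and viewed, at most 14 in all, crops included, and the job is handed in when it is done.

Besides the shell and the picture viewer there is one more tool, called after "Request:" as a command line: name --pt "numbers of a row" for each row, then --argument value for the rest. step_arm: Moves the arm, as the interface text tells. Shifts and turns lie within -1 to 1; 1 stands for 60 cm of shift or pi rad of turn. Its arguments: {"type":"object","properties":{"rows":{"type":"array"},"jaw":{"type":"number"},"squeeze":{"type":"number"}},"required":["rows"]}

```bash
ls; mkdir -p pics
python3 - <<'E'
from bench import r, eyes
import cv2,numpy as np
np.set_printoptions(precision=4,suppress=True)
for n in("top","scene"):
    im=eyes.grab_frame(n); cv2.imwrite(f"pics/{n}0.png",im[:,:,::-1])
    i=eyes.camera_info(n);print(n,i["mtx"],i["extrinsics"])
i=eyes.camera_info("wrist");print(i["mtx"],i["tool_from_camera"])
print(r.get_obs())
E
```

```text
pics
top [[392.027    0.     317.2338]
 [  0.     392.027  193.5078]
 [  0.       0.       1.    ]] [[ 0.0105 -0.9961  0.088   0.451 ]
 [-0.9999 -0.0103  0.0032 -0.0037]
 [-0.0022 -0.0881 -0.9961  1.2437]
 [ 0.      0.      0.      1.    ]]
scene [[442.1389   0.     316.7799]
 [  0.     442.1389 196.9497]
 [  0.       0.       1.    ]] [[-0.884   0.2521 -0.3936  1.0482]
 [ 0.4673  0.4554 -0.7578  0.9848]
 [-0.0117 -0.8538 -0.5204  0.7465]
 [ 0.      0.      0.      1.    ]]
[[298.5566   0.     320.3922]
 [  0.     298.5566 200.6671]
 [  0.       0.       1.    ]] [[-0.0006 -0.9476 -0.3193  0.0825]
 [ 1.     -0.0004 -0.0004  0.0009]
 [ 0.0003 -0.3193  0.9476 -0.1298]
 [ 0.      0.      0.      1.    ]]
{'clock': 0.1, 'joints': array([-1.2251,  0.4777,  0.0224,  1.5563, -0.0115,  1.1093, -0.0831]), 'qvel': array([ 0.0001, -0.0019, -0.    , -0.0024, -0.002 , -0.0011, -0.0001]), 'tau': array([  0.0029, -59.7756,   1.613 , -28.1959,   0.0129,   0.005 ,
         0.    ]), 'tcp_pos': array([0.2957, 0.6062, 0.2444]), 'orientation': array([-0.7067, -3.0608,  0.0025]), 'contact_force': array([-0.0628,  0.1392,  0.1581]), 'moment': array([ 0.0109,  0.0203, -0.0265]), 'gripper_force': 0.0, 'grip_width': 0.08553545918215287}
```

View pics/top0.png

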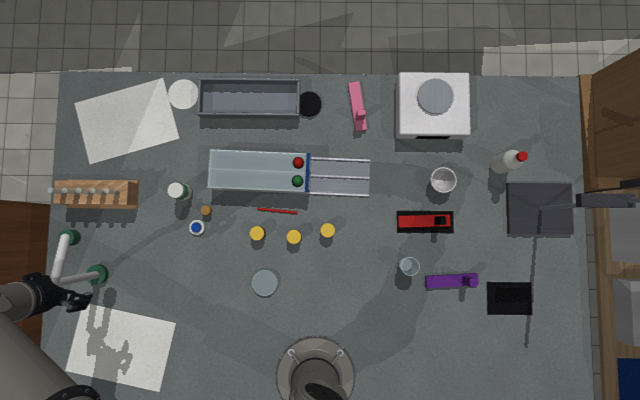

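View pics/scene0.png

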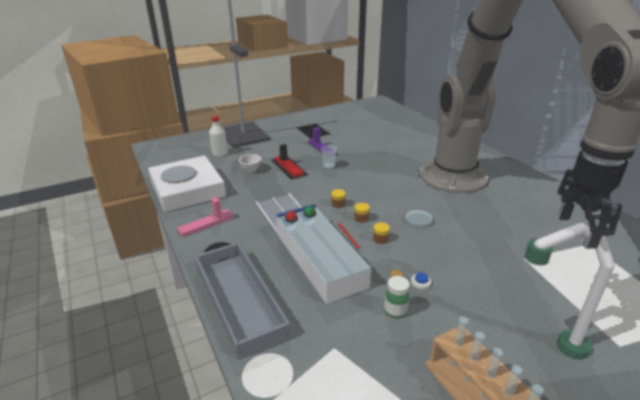

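The top view shows:
- Red paddle with black handle at (424,221), on the black mat. The look-alikes are pink (358,107) and purple (452,281).
- Jars at (257,233), (294,237) and (327,230).
- Green lamp (297,181), over the nearer lane, and red lamp (298,162).
- Button at (197,228).

The red and black paddle fits the description. I'll confirm it with an enlarged crop.

```bash
python3 - <<'E'
import cv2
im=cv2.imread("pics/top0.png")
cv2.imwrite("pics/c1.png",cv2.resize(im[145:245,180:380],None,fx=4,fy=4,interpolation=cv2.INTER_CUBIC))
cv2.imwrite("pics/c2.png",cv2.resize(im[200:300,385:485],None,fx=6,fy=6,interpolation=cv2.INTER_CUBIC))
E
cat > h.py <<'E'
import numpy as np,cv2
from bench import r,eyes
np.set_printoptions(precision=4,suppress=True)
def px2w(name,uv,z):
    i=eyes.camera_info(name);K=np.array(i["mtx"]);E=np.array(i["extrinsics"])
    d=E[:3,:3]@np.linalg.solve(K,[uv[0],uv[1],1]);o=E[:3,3]
    return o+d*(z-o[2])/d[2]
def w2px(name,p):
    i=eyes.camera_info(name);K=np.array(i["mtx"]);E=np.array(i["extrinsics"])
    c=E[:3,:3].T@(np.array(p)-E[:3,3]);q=K@c;return q[:2]/q[2]
def jars(name="top",im=None):
    im=eyes.grab_frame(name) if im is None else im
    h=cv2.cvtColor(im,cv2.COLOR_RGB2HSV)
    m=cv2.inRange(h,(20,140,140),(32,255,255))
    n,_,st,c=cv2.connectedComponentsWithStats(m)
    return im,[(c[k],st[k,4],px2w(name,c[k],0.044)[:2]) for k in range(1,n) if st[k,4]>25]
E
python3 - <<'E'
from h import *
im=cv2.imread("pics/top0.png")[:,:,::-1]
for j in jars(im=np.ascontiguousarray(im))[1]:print(j)
E
```

```text
(array([327.2839, 229.8258]), np.int32(155), array([ 0.4463, -0.0317]))
(array([256.5256, 232.7244]), np.int32(156), array([0.4352, 0.1837]))
(array([293.5705, 236.3654]), np.int32(156), array([0.4254, 0.0707]))
```

View pics/c1.png

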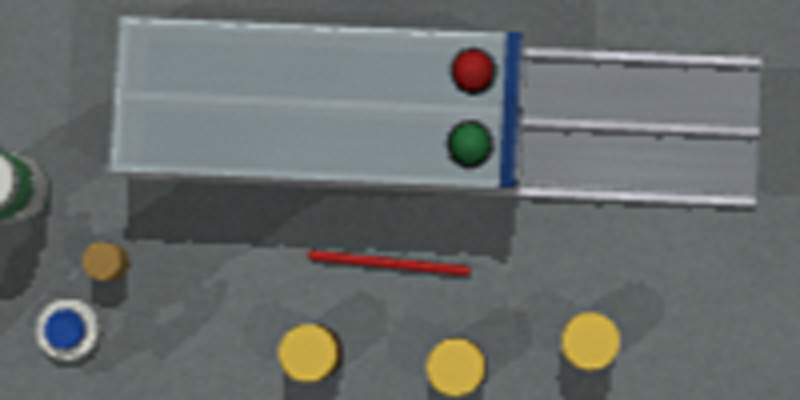

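View pics/c2.png

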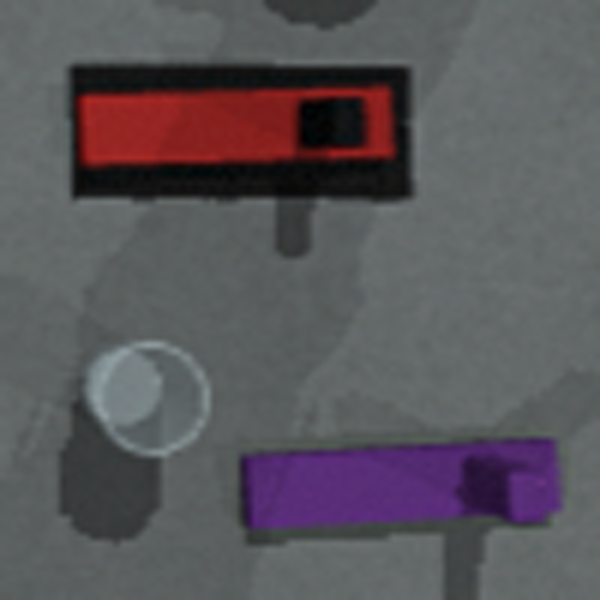

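The crops confirm it: the red bar with the black handle lies on the black mat, its pushing end at the image left (world +y). The green lamp is over the nearer lane, and the pen lies between the lane and the jars. Next I'll fit the hatch, paddle and mat poses.

```bash
cat >> h.py <<'E'
def fit(loc,wor):
    loc=np.array(loc);wor=np.array(wor);a=loc.mean(0);b=wor.mean(0)
    H=(loc-a).T@(wor-b);t=np.arctan2(H[0,1]-H[1,0],H[0,0]+H[1,1])
    R=np.array([[np.cos(t),-np.sin(t)],[np.sin(t),np.cos(t)]]);o=b-R@a
    return o,t,(wor-o-loc@R.T)*1000
E
python3 - <<'E'
from h import *
def c1(u,v,z):return px2w("top",((u+.5)/4-.5+180,(v+.5)/4-.5+145),z)[:2]
def c2(u,v,z):return px2w("top",((u+.5)/6-.5+385,(v+.5)/6-.5+200),z)[:2]
o,t,e=fit([(-.19,0),(-.19,.056),(-.19,-.056),(0,.0),(.3,0),(.035,.028),(.035,-.028)],
[c1(758,131,.006),c1(756,203,.006),c1(760,62,.006),c1(518,110,.071),(c1(121,17,.065)+c1(111,170,.065))/2,c1(470,144,.075),c1(473,70,.075)])
print("hatch",o,np.degrees(t),"\n",e)
R=np.array([[np.cos(t),-np.sin(t)],[np.sin(t),np.cos(t)]])
for x in(-.32,-.19,-.15,-.09,-.04,0,.05):print(x,o+R@[x,.028])
o,t,e=fit([(.12,.018),(.12,-.018),(-.04,.018),(-.04,-.018)],[c2(80,95,.017),c2(80,166,.017),c2(392,87,.017),c2(393,158,.017)][:])
# local +y is world -x (image down) when +x is world +y
o,t,e=fit([(.12,-.018),(.12,.018),(-.04,-.018),(-.04,.018)],[c2(80,95,.017),c2(80,166,.017),c2(392,87,.017),c2(393,158,.017)])
print("paddle",o,np.degrees(t),"\n",e)
o,t,e=fit([(.09,-.035),(-.09,-.035),(-.09,.035),(.09,.035)],[c2(72,66,.003),c2(412,66,.003),c2(410,197,.003),c2(74,198,.003)])
print("mat",o,np.degrees(t),"\n",e)
for n,(u,v,z) in dict(btn=(65,328,.03),weight=(104,260,.03),pen1=(310,256,.008),pen2=(469,271,.008)).items():print(n,c1(u,v,z))
E
```

```text
hatch [0.6194 0.0261] 88.06191393666225 
 [[ 0.6284 -0.5214]
 [-0.8635 -0.7657]
 [ 0.1675 -0.2876]
 [-0.2196 -1.0037]
 [ 0.2835  4.7521]
 [-0.0963 -1.3247]
 [ 0.1001 -0.8489]]
-0.32 [ 0.5806 -0.2927]
-0.19 [ 0.585  -0.1628]
-0.15 [ 0.5864 -0.1228]
-0.09 [ 0.5884 -0.0629]
-0.04 [ 0.5901 -0.0129]
0 [0.5914 0.0271]
0.05 [0.5931 0.077 ]
paddle [ 0.4792 -0.3737] 91.94416724508959 
 [[ 0.22    0.5248]
 [-0.6412  2.027 ]
 [ 0.6463 -1.9825]
 [-0.225  -0.5693]]
mat [ 0.4755 -0.3405] 90.49096509907825 
 [[-0.6589 -1.2102]
 [-0.3395 -0.3314]
 [ 0.9155  2.6935]
 [ 0.0829 -1.1519]]
btn [0.4518 0.3737]
weight [0.5046 0.3454]
pen1 [0.5104 0.1893]
pen2 [0.4999 0.0637]
```

Request:
step_arm --pt "0.077 -0.235 -0.055 0 0 -0.122" --pt "0.077 -0.235 -0.055 0 0 -0.122" --pt "0.077 -0.235 -0.055 0 0 -0.122" --pt "0.077 -0.235 -0.055 0 0 -0.122" --pt "0.077 -0.235 -0.055 0 0 -0.122" --jaw 0.15 --squeeze 40

```text
clock: 0.52
tcp_pos: [0.345, 0.458, 0.2106]
orientation: [1.288, 2.863, -0.01]
contact_force: [0.7, -0.4, 0.2]
grip_width: 0.0729
gripper_force: 0.0
```

Request:
step_arm --pt "0.077 -0.235 -0.055 0 0 -0.122" --pt "0.077 -0.235 -0.055 0 0 -0.122" --pt "0.077 -0.235 -0.055 0 0 -0.122" --pt "0.077 -0.235 -0.055 0 0 -0.122" --pt "0.077 -0.235 -0.055 0 0 -0.122"

```text
clock: 0.93
tcp_pos: [0.3896, 0.3179, 0.178]
orientation: [1.81, 2.566, -0.008]
contact_force: [-0.9, 0.4, -0.2]
grip_width: 0.0728
gripper_force: 0.0
```

Request:
step_arm --pt "0.077 -0.235 -0.055 0 0 -0.122" --pt "0.077 -0.235 -0.055 0 0 -0.122" --pt "0.077 -0.235 -0.055 0 0 -0.122" --pt "0.077 -0.235 -0.055 0 0 -0.122" --pt "0.077 -0.235 -0.055 0 0 -0.122"

```text
clock: 1.35
tcp_pos: [0.4353, 0.1782, 0.1454]
orientation: [2.265, 2.175, -0.005]
contact_force: [0.1, -0.3, -0.3]
grip_width: 0.0725
gripper_force: 0.0
```

```bash
cat >> h.py <<'E'
def st():
    o=r.get_obs();v=o["orientation"];p=o["tcp_pos"]
    print("t",o["clock"],"tcp",p,"yawY",np.degrees(2*np.arctan2(v[1],v[0]))-90,"tilt",v[2],"w",o["grip_width"],"F",o["contact_force"]);return p
def sj():
    p=st();im,J=jars()
    for c,a,w in J:print(c,a,w,"delta/0.6",(w-p[:2])/.6)
    return im
E
python3 -c "
from h import *
sj()"
```

```text
t 1.35 tcp [0.4353 0.1782 0.1454] yawY -2.3017184053435074 tilt -0.004644267707188388 w 0.07254161587296065 F [ 0.1133 -0.3341 -0.322 ]
[327.2839 229.8258] 155 [ 0.4463 -0.0317] delta/0.6 [ 0.0184 -0.3499]
[261.     232.6829] 41 [0.4355 0.1701] delta/0.6 [ 0.0004 -0.0135]
[293.5253 236.3734] 158 [0.4254 0.0708] delta/0.6 [-0.0165 -0.179 ]
```

Request:
step_arm --pt "0 0.009 -0.06 0 0 0" --pt "0 0.009 -0.12 0 0 0" --pt "0 0.009 -0.17 0 0 0" --pt "0 0.009 -0.195 0 0 0" --pt "0 0.009 -0.195 0 0 0"

```text
clock: 1.82
tcp_pos: [0.4323, 0.1903, 0.0265]
orientation: [-2.252, -2.187, 0.008]
contact_force: [0.1, 0.0, 0.4]
grip_width: 0.0724
gripper_force: 0.0
```

Request:
step_arm --pt "0 0 0 0 0 0" --pt "0 0 0 0 0 0" --pt "0 0 0 0 0 0" --pt "0 0 0 0 0 0" --pt "0 0 0 0 0 0" --jaw 1

```text
clock: 2.23
tcp_pos: [0.4354, 0.1903, 0.0307]
orientation: [-2.257, -2.185, -0.005]
contact_force: [-1.3, 1.8, 7.7]
grip_width: 0.043
gripper_force: 41.4
```

Request:
step_arm --pt "0 0 0.06 0 0 0" --pt "0 0 0.12 0 0 0" --pt "0 0 0.17 0 0 0" --pt "0 0 0.17 0 0 0" --pt "0 0 0.17 0 0 0"

```text
clock: 2.65
tcp_pos: [0.4356, 0.1899, 0.1332]
orientation: [2.257, 2.185, 0.008]
contact_force: [-0.4, 0.2, -1.1]
grip_width: 0.0434
gripper_force: 41.7
```

Request:
step_arm --pt "0.06 -0.065 0 0 0 0" --pt "0.11 -0.12 0 0 0 0" --pt "0.1285 -0.1635 0 0 0 0" --pt "0.1285 -0.1635 0 0 0 0" --pt "0.1285 -0.1635 0 0 0 0"

```text
clock: 3.07
tcp_pos: [0.5117, 0.0875, 0.1301]
orientation: [2.264, 2.177, -0.004]
contact_force: [-0.5, 0.3, -1.9]
grip_width: 0.0428
gripper_force: 41.7
```

Request:
step_arm --pt "0.06 -0.065 0 0 0 0" --pt "0.11 -0.12 0 0 0 0" --pt "0.1285 -0.1635 0 0 0 0" --pt "0.1285 -0.1635 0 0 0 0" --pt "0.1285 -0.1635 0 0 0 0"

```text
clock: 3.48
tcp_pos: [0.5883, -0.0092, 0.1301]
orientation: [-2.262, -2.18, 0.003]
contact_force: [-0.2, 2.0, -0.9]
grip_width: 0.0433
gripper_force: 41.7
```

Request:
step_arm --pt "0 0 -0.05 0 0 0" --pt "0 0 -0.1 0 0 0" --pt "0 0 -0.13 0 0 0" --pt "0 0 -0.14 0 0 0" --pt "0 0 -0.14 0 0 0"

```text
clock: 3.9
tcp_pos: [0.5863, -0.005, 0.0452]
orientation: [-2.252, -2.185, 0.005]
contact_force: [0.1, -0.8, -0.3]
grip_width: 0.0436
gripper_force: 41.7
```

```bash
python3 -c "
from h import *
im=sj();print(w2px('top',(.5901,-.0129,.044)))
a=cv2.resize(im[145:245,230:380],None,fx=4,fy=4,interpolation=2)
b=cv2.resize(eyes.grab_frame('wrist')[60:400,120:520],(600,510))
cv2.imwrite('pics/w1.png',b[:,:,::-1]); cv2.imwrite('pics/t1.png',a[:,:,::-1])"
```

```text
t 3.9 tcp [ 0.5863 -0.005   0.0452] yawY -361.7420100324909 tilt 0.005092595201642967 w 0.0436090956956799 F [ 0.0973 -0.7798 -0.3118]
[330.7344 230.25  ] 64 [ 0.4451 -0.0422] delta/0.6 [-0.2353 -0.0621]
[321.5564 182.8682]
```

View pics/w1.png

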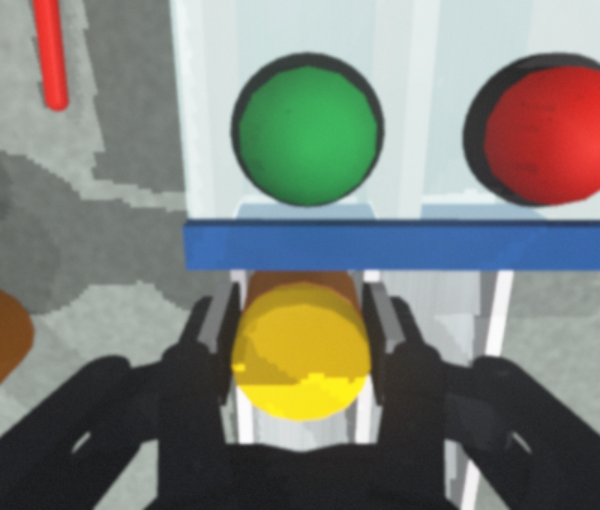

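The wrist view shows the jar held upright at (301,350) between the lane rails (x≈240 and 371). The lane centre is about 2–3 mm to the right, on the red-lamp side. I'll let the arm settle, then trim.

Request:
step_arm --pt "0 0 0 0 0 0" --pt "0 0 0 0 0 0" --pt "0 0 0 0 0 0"

```text
clock: 4.25
tcp_pos: [0.5894, -0.0069, 0.0484]
orientation: [2.257, 2.184, 0.003]
contact_force: [-0.1, 0.1, -1.7]
grip_width: 0.0429
gripper_force: 41.7
```

Request:
step_arm --pt "0 0 -0.01 0 0 0" --pt "0 0 -0.02 0 0 0" --pt "0 0 -0.027 0 0 0" --pt "0 0 -0.028 0 0 0" --pt "0 0 -0.028 0 0 0"

```text
clock: 4.67
tcp_pos: [0.5885, -0.0071, 0.0308]
orientation: [-2.257, -2.184, 0.0]
contact_force: [-3.9, 0.8, 9.1]
grip_width: 0.0428
gripper_force: 42.8
```

Request:
step_arm --pt "0 0 0 0 0 0" --pt "0 0 0 0 0 0" --pt "0 0 0 0 0 0" --pt "0 0 0 0 0 0" --jaw 0.2

```text
clock: 5.0
tcp_pos: [0.5886, -0.0072, 0.0302]
orientation: [-2.258, -2.185, 0.0]
contact_force: [-0.4, -0.3, -0.1]
grip_width: 0.0682
gripper_force: 0.0
```

Request:
step_arm --pt "0 0 0.04 0 0 0" --pt "0 0 0.09 0 0 0" --pt "0 0 0.15 0 0 0" --pt "0 0 0.18 0 0 0" --pt "0 0 0.18 0 0 0"

```text
clock: 5.42
tcp_pos: [0.5916, -0.0074, 0.1429]
orientation: [2.255, 2.181, 0.01]
contact_force: [1.5, 0.8, -0.8]
grip_width: 0.0684
gripper_force: 0.0
```

Request:
step_arm --pt "-0.06 0.03 0 0 0 0" --pt "-0.12 0.06 0 0 0 0" --pt "-0.18 0.09 0 0 0 0" --pt "-0.24 0.115 0 0 0 0" --pt "-0.273 0.1295 0 0 0 0"

```text
clock: 5.83
tcp_pos: [0.4201, 0.0715, 0.1372]
orientation: [-2.253, -2.185, 0.005]
contact_force: [-0.1, 0.3, -0.7]
grip_width: 0.0684
gripper_force: 0.0
```

Request:
step_arm --pt "0 0 0 0 0 0" --pt "0 0 0 0 0 0"

```text
clock: 6.0
tcp_pos: [0.424, 0.0711, 0.1382]
orientation: [-2.255, -2.187, 0.0]
contact_force: [0.3, 0.6, 1.4]
grip_width: 0.0684
gripper_force: 0.0
```

```bash
python3 -c "
from h import *
im=sj();print(w2px('top',(.5894,-.0129,.044)))"
```

```text
t 6.0 tcp [0.424  0.0711 0.1382] yawY -361.75917173302634 tilt 0.00035977043744096874 w 0.06841113699716439 F [0.2867 0.6411 1.4492]
[321.838  183.0352] 142 [ 0.5896 -0.0138] delta/0.6 [ 0.276  -0.1415]
[327.281 229.817] 153 [ 0.4463 -0.0317] delta/0.6 [ 0.0373 -0.1714]
[321.5543 183.094 ]
```

Request:
step_arm --pt "0.002 0 -0.05 0 0 0" --pt "0.002 0 -0.1 0 0 0" --pt "0.002 0 -0.15 0 0 0" --pt "0.002 0 -0.175 0 0 0" --pt "0.002 0 -0.18 0 0 0"

```text
clock: 6.47
tcp_pos: [0.4259, 0.0693, 0.0278]
orientation: [-2.259, -2.182, 0.006]
contact_force: [1.3, 0.1, 0.3]
grip_width: 0.0683
gripper_force: 0.0
```

Request:
step_arm --pt "0 0 0 0 0 0" --pt "0 0 0 0 0 0" --pt "0 0 0 0 0 0" --pt "0 0 0 0 0 0" --pt "0 0 0 0 0 0" --jaw 1

```text
clock: 6.88
tcp_pos: [0.4269, 0.0709, 0.0314]
orientation: [2.257, 2.184, 0.003]
contact_force: [-0.5, 0.4, -1.2]
grip_width: 0.0429
gripper_force: 40.7
```

Request:
step_arm --pt "0 0 0.05 0 0 0" --pt "0 0 0.1 0 0 0" --pt "0 0 0.15 0 0 0" --pt "0 0 0.175 0 0 0" --pt "0 0 0.175 0 0 0"

```text
clock: 7.3
tcp_pos: [0.4284, 0.0714, 0.1389]
orientation: [2.256, 2.183, 0.011]
contact_force: [1.4, -0.1, -1.0]
grip_width: 0.0426
gripper_force: 41.3
```

Request:
step_arm --pt "0 0 0 0 0 0" --pt "0 0 0 0 0 0"

```text
clock: 7.47
tcp_pos: [0.4255, 0.0707, 0.135]
orientation: [-2.257, -2.185, 0.001]
contact_force: [-1.3, -0.0, -0.7]
grip_width: 0.0425
gripper_force: 41.3
```

Request:
step_arm --pt "0.06 -0.05 0 0 0 0" --pt "0.11 -0.095 0 0 0 0" --pt "0.135 -0.116 0 0 0 0" --pt "0.135 -0.116 0 0 0 0"

```text
clock: 7.8
tcp_pos: [0.5103, -0.0034, 0.1346]
orientation: [2.261, 2.176, -0.001]
contact_force: [0.2, -0.3, -1.3]
grip_width: 0.043
gripper_force: 41.5
```

Request:
step_arm --pt "0.06 -0.05 0 0 0 0" --pt "0.11 -0.095 0 0 0 0" --pt "0.135 -0.116 0 0 0 0" --pt "0.135 -0.116 0 0 0 0"

```text
clock: 8.13
tcp_pos: [0.5905, -0.0731, 0.1342]
orientation: [2.26, 2.177, -0.003]
contact_force: [1.2, 0.2, -0.8]
grip_width: 0.0432
gripper_force: 41.5
```

Request:
step_arm --pt "0 0 -0.05 0 0 0" --pt "0 0 -0.1 0 0 0" --pt "0 0 -0.13 0 0 0" --pt "0 0 -0.14 0 0 0" --pt "0 0 -0.14 0 0 0"

```text
clock: 8.55
tcp_pos: [0.5856, -0.0679, 0.0488]
orientation: [-2.254, -2.182, 0.006]
contact_force: [-0.4, 0.9, -0.6]
grip_width: 0.0431
gripper_force: 41.5
```

Request:
step_arm --pt "0 0 0 0 0 0" --pt "0 0 0 0 0 0" --pt "0 0 0 0 0 0"

```text
clock: 8.8
tcp_pos: [0.589, -0.0686, 0.0528]
orientation: [2.257, 2.184, 0.003]
contact_force: [-0.3, -0.5, -0.8]
grip_width: 0.043
gripper_force: 41.5
```

Request:
step_arm --pt "-0.001 0 -0.01 0 0 0" --pt "-0.001 0 -0.02 0 0 0" --pt "-0.001 0 -0.03 0 0 0" --pt "-0.001 0 -0.035 0 0 0" --pt "-0.001 0 -0.035 0 0 0"

```text
clock: 9.22
tcp_pos: [0.5872, -0.0684, 0.0312]
orientation: [-2.257, -2.183, -0.0]
contact_force: [-4.8, 1.7, 12.2]
grip_width: 0.0426
gripper_force: 42.8
```

Request:
step_arm --pt "0 0 0 0 0 0" --pt "0 0 0 0 0 0" --pt "0 0 0 0 0 0" --pt "0 0 0 0 0 0" --jaw 0.2

```text
clock: 9.55
tcp_pos: [0.5874, -0.0686, 0.0302]
orientation: [-2.258, -2.185, 0.0]
contact_force: [0.4, 0.7, -0.1]
grip_width: 0.0683
gripper_force: 0.0
```

Request:
step_arm --pt "0 0 0.04 0 0 0" --pt "0 0 0.09 0 0 0" --pt "0 0 0.15 0 0 0" --pt "0 0 0.18 0 0 0" --pt "0 0 0.18 0 0 0"

```text
clock: 9.97
tcp_pos: [0.5903, -0.0692, 0.1428]
orientation: [2.254, 2.181, 0.009]
contact_force: [1.1, -1.0, 1.4]
grip_width: 0.0684
gripper_force: 0.0
```

Request:
step_arm --pt "-0.06 0.03 0 0 0 0" --pt "-0.12 0.06 0 0 0 0" --pt "-0.18 0.06 0 0 0 0" --pt "-0.236 0.061 0 0 0 0" --pt "-0.236 0.061 0 0 0 0"

```text
clock: 10.38
tcp_pos: [0.4374, -0.032, 0.1365]
orientation: [-2.253, -2.179, 0.009]
contact_force: [-0.4, -0.4, -0.3]
grip_width: 0.0683
gripper_force: 0.0
```

Request:
step_arm --pt "0 0 0 0 0 0" --pt "0 0 0 0 0 0" --pt "0 0 0 0 0 0"

```text
clock: 10.63
tcp_pos: [0.4474, -0.032, 0.1386]
orientation: [2.257, 2.184, 0.001]
contact_force: [-0.0, -0.0, 0.7]
grip_width: 0.0684
gripper_force: 0.0
```

```bash
python3 -c "
from h import *
im=sj()"
```

```text
t 10.6333 tcp [ 0.4474 -0.032   0.1386] yawY -1.8757278024295942 tilt 0.001109316943166217 w 0.06841394700146029 F [-0.0172 -0.0031  0.7148]
[321.838  183.0352] 142 [ 0.5896 -0.0138] delta/0.6 [0.237  0.0304]
[339.0411 183.6644] 146 [ 0.5882 -0.0667] delta/0.6 [ 0.2347 -0.0579]
```

Request:
step_arm --pt "-0.002 0 -0.05 0 0 0" --pt "-0.002 0 -0.1 0 0 0" --pt "-0.002 0 -0.15 0 0 0" --pt "-0.002 0 -0.175 0 0 0" --pt "-0.002 0 -0.18 0 0 0"

```text
clock: 11.1
tcp_pos: [0.4438, -0.0323, 0.0278]
orientation: [-2.256, -2.183, 0.006]
contact_force: [-1.8, 0.0, -0.0]
grip_width: 0.0683
gripper_force: 0.0
```

Request:
step_arm --pt "0 0 0 0 0 0" --pt "0 0 0 0 0 0" --pt "0 0 0 0 0 0" --pt "0 0 0 0 0 0" --pt "0 0 0 0 0 0" --jaw 1

```text
clock: 11.52
tcp_pos: [0.4454, -0.0319, 0.0314]
orientation: [2.257, 2.184, 0.002]
contact_force: [0.5, 0.8, -0.5]
grip_width: 0.0429
gripper_force: 40.6
```

Request:
step_arm --pt "0 0 0.05 0 0 0" --pt "0 0 0.1 0 0 0" --pt "0 0 0.15 0 0 0" --pt "0 0 0.175 0 0 0" --pt "0 0 0.175 0 0 0"

```text
clock: 11.93
tcp_pos: [0.447, -0.0318, 0.1389]
orientation: [2.255, 2.182, 0.01]
contact_force: [1.2, 0.3, -0.7]
grip_width: 0.0427
gripper_force: 41.2
```

Request:
step_arm --pt "0 0 0 0 0 0" --pt "0 0 0 0 0 0"

```text
clock: 12.1
tcp_pos: [0.4441, -0.0317, 0.135]
orientation: [-2.257, -2.185, 0.001]
contact_force: [0.8, 0.1, -0.9]
grip_width: 0.0429
gripper_force: 41.2
```

Request:
step_arm --pt "0.06 -0.03 0 0 0 0" --pt "0.1 -0.065 0 0 0 0" --pt "0.1175 -0.072 0 0 0 0" --pt "0.1175 -0.072 0 0 0 0"

```text
clock: 12.43
tcp_pos: [0.5168, -0.0771, 0.1344]
orientation: [2.259, 2.181, -0.002]
contact_force: [-0.1, 0.5, -0.3]
grip_width: 0.043
gripper_force: 41.3
```

Request:
step_arm --pt "0.06 -0.03 0 0 0 0" --pt "0.1 -0.065 0 0 0 0" --pt "0.1175 -0.072 0 0 0 0" --pt "0.1175 -0.072 0 0 0 0"

```text
clock: 12.77
tcp_pos: [0.5864, -0.1196, 0.1342]
orientation: [2.259, 2.183, -0.002]
contact_force: [0.3, -0.2, -0.9]
grip_width: 0.0428
gripper_force: 41.3
```

Request:
step_arm --pt "0 0 -0.05 0 0 0" --pt "0 0 -0.1 0 0 0" --pt "0 0 -0.13 0 0 0" --pt "0 0 -0.14 0 0 0" --pt "0 0 -0.14 0 0 0"

```text
clock: 13.18
tcp_pos: [0.5829, -0.1171, 0.0493]
orientation: [-2.254, -2.182, 0.005]
contact_force: [0.3, 1.0, 0.1]
grip_width: 0.0426
gripper_force: 41.3
```

Request:
step_arm --pt "0 0 0 0 0 0" --pt "0 0 0 0 0 0" --pt "0 0 0 0 0 0"

```text
clock: 13.43
tcp_pos: [0.5865, -0.1184, 0.0529]
orientation: [2.256, 2.184, 0.003]
contact_force: [0.4, 0.0, -0.4]
grip_width: 0.0429
gripper_force: 41.3
```

Request:
step_arm --pt "-0.001 0 -0.01 0 0 0" --pt "-0.001 0 -0.02 0 0 0" --pt "-0.001 0 -0.03 0 0 0" --pt "-0.001 0 -0.035 0 0 0" --pt "-0.001 0 -0.035 0 0 0"

```text
clock: 13.85
tcp_pos: [0.5848, -0.1182, 0.0313]
orientation: [-2.257, -2.183, -0.001]
contact_force: [-5.3, 1.5, 14.4]
grip_width: 0.0427
gripper_force: 42.6
```

Request:
step_arm --pt "0 0 0 0 0 0" --pt "0 0 0 0 0 0" --pt "0 0 0 0 0 0" --pt "0 0 0 0 0 0" --jaw 0.2

```text
clock: 14.18
tcp_pos: [0.585, -0.1184, 0.0301]
orientation: [-2.257, -2.185, 0.0]
contact_force: [-0.4, 0.5, 0.4]
grip_width: 0.0681
gripper_force: 0.0
```

Request:
step_arm --pt "0 0 0.04 0 0 0" --pt "0 0 0.09 0 0 0" --pt "0 0 0.15 0 0 0" --pt "0 0 0.2 0 0 0" --pt "0 0 0.2 0 0 0"

```text
clock: 14.6
tcp_pos: [0.5886, -0.1196, 0.1563]
orientation: [2.253, 2.179, 0.01]
contact_force: [0.1, -0.3, 0.5]
grip_width: 0.0681
gripper_force: 0.0
```

```bash
python3 -c "
from h import *
im=sj()
cv2.imwrite('pics/t2.png',cv2.resize(im[140:300,280:480],None,fx=3.5,fy=3.5,interpolation=2)[:,:,::-1])"
```

```text
t 14.6 tcp [ 0.5886 -0.1196  0.1563] yawY -1.9199290153620296 tilt 0.009825488133980643 w 0.06814330234592232 F [ 0.1078 -0.2919  0.4757]
[321.838  183.0352] 142 [ 0.5896 -0.0138] delta/0.6 [0.0016 0.1764]
[338.7246 183.5435] 138 [ 0.5885 -0.0658] delta/0.6 [-0.0001  0.0897]
```

View pics/t2.png

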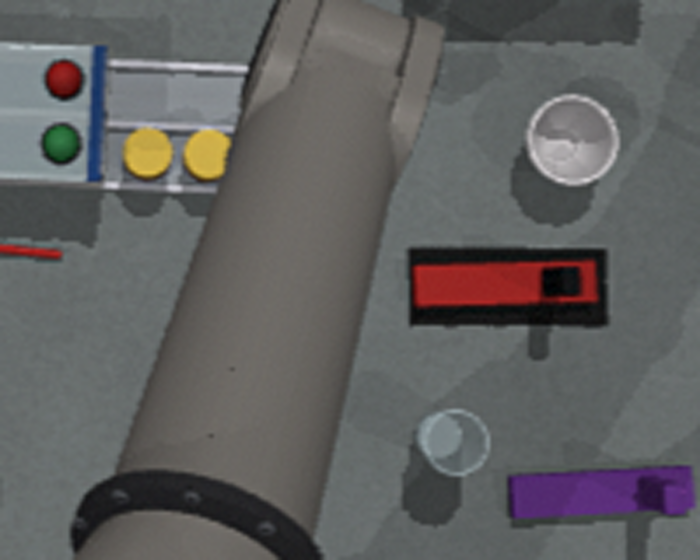

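The paddle is unmoved (handle at (561,282) in the crop). Moving there now.

Request:
step_arm --pt "-0.03 -0.06 0 0 0 0.007" --pt "-0.059 -0.12 0 0 0 0.007" --pt "-0.059 -0.142 0 0 0 0.007" --pt "-0.059 -0.142 0 0 0 0.007"

```text
clock: 14.98
tcp_pos: [0.5471, -0.2087, 0.1497]
orientation: [2.242, 2.201, -0.004]
contact_force: [0.2, 0.1, -0.5]
grip_width: 0.0685
gripper_force: 0.0
```

Request:
step_arm --pt "-0.03 -0.06 0 0 0 0.007" --pt "-0.059 -0.12 0 0 0 0.007" --pt "-0.059 -0.142 0 0 0 0.007" --pt "-0.059 -0.142 0 0 0 0.007"

```text
clock: 15.32
tcp_pos: [0.5122, -0.2928, 0.1499]
orientation: [2.216, 2.226, -0.004]
contact_force: [-0.7, 0.4, -0.6]
grip_width: 0.0681
gripper_force: 0.0
```

Request:
step_arm --pt "-0.03 -0.06 0 0 0 0.007" --pt "-0.059 -0.12 0 0 0 0.007" --pt "-0.059 -0.142 0 0 0 0.007" --pt "-0.059 -0.142 0 0 0 0.007" --pt "-0.059 -0.142 0 0 0 0.007"

```text
clock: 15.73
tcp_pos: [0.4792, -0.3733, 0.1496]
orientation: [-2.184, -2.256, -0.0]
contact_force: [-0.7, 0.7, 0.1]
grip_width: 0.0683
gripper_force: 0.0
```

Request:
step_arm --pt "0 0 0 0 0 0" --pt "0 0 0 0 0 0" --pt "0 0 0 0 0 0"

```text
clock: 15.98
tcp_pos: [0.4798, -0.3722, 0.1502]
orientation: [-2.181, -2.26, -0.001]
contact_force: [0.1, -0.7, 0.6]
grip_width: 0.0684
gripper_force: 0.0
```

```bash
cat >> h.py <<'E'
def wpx(uv,z):
    from scipy.spatial.transform import Rotation as Ro
    o=r.get_obs();i=eyes.camera_info("wrist");T=np.array(i["tool_from_camera"])
    R=Ro.from_rotvec(o["orientation"]).as_matrix()
    d=R@T[:3,:3]@np.linalg.solve(np.array(i["mtx"]),[uv[0],uv[1],1]);c=R@T[:3,3]+o["tcp_pos"]
    return c+d*(z-c[2])/d[2]
E
python3 -c "
from h import *
sj()
b=eyes.grab_frame('wrist')
cv2.imwrite('pics/w2.png',cv2.resize(b,(800,500))[:,:,::-1])"
```

```text
t 15.9833 tcp [ 0.4798 -0.3722  0.1502] yawY -357.955079755705 tilt -0.000992986013475793 w 0.06837699816738435 F [ 0.064  -0.6852  0.5828]
[321.838  183.0352] 142 [ 0.5896 -0.0138] delta/0.6 [0.1829 0.5974]
[339.0411 183.6644] 146 [ 0.5882 -0.0667] delta/0.6 [0.1806 0.5091]
[355.5 184.5] 148 [ 0.5861 -0.1174] delta/0.6 [0.1771 0.4247]
```

View pics/w2.png

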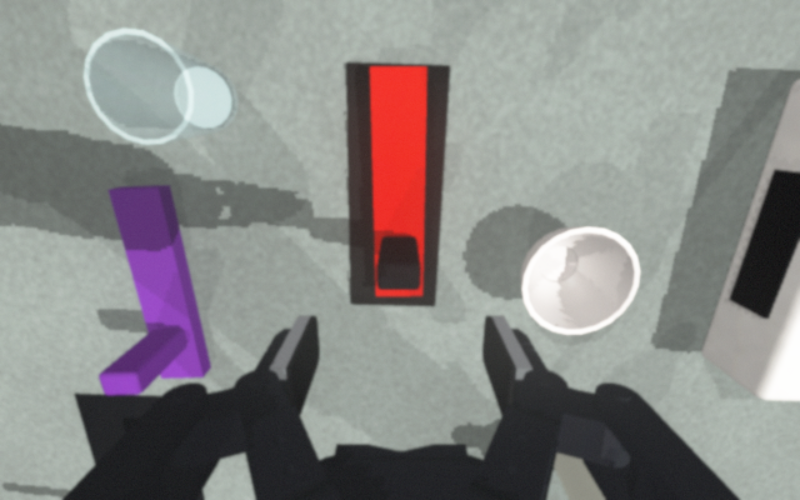

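All three jars stand in the lane. The wrist view shows the red bar (370–427, 66–297) on the mat, with the handle top near (399,265).

```bash
python3 -c "
from h import *
P=[wpx((u/1.25,v/1.25),.017)[:2] for u,v in[(370,66),(427,67),(375,297),(423,297)]]
o,t,e=fit([(.12,.018),(.12,-.018),(-.04,.018),(-.04,-.018)],P);print('paddle',o,np.degrees(t));print(e)
P=[wpx((u/1.25,v/1.25),.003)[:2] for u,v in[(347,63),(449,66),(351,304),(435,305)]]
o,t,e=fit([(.09,.035),(.09,-.035),(-.09,.035),(-.09,-.035)],P);print('mat',o,np.degrees(t));print(e)
for u,v in((399,237),(399,289)):print(wpx((u/1.25,v/1.25),.077))
"
```

```text
paddle [ 0.4785 -0.3754] 91.97699249699068
[[-0.2617  1.2697]
 [ 0.1281  0.6931]
 [-0.5743 -1.0055]
 [ 0.708  -0.9572]]
mat [ 0.4746 -0.3407] 90.55408974004422
[[ 0.8407 -0.5922]
 [-0.6971 -0.749 ]
 [ 0.3311  0.2676]
 [-0.4748  1.0736]]
[ 0.478 -0.35   0.077]
[ 0.4791 -0.3823  0.077 ]
```

Request:
step_arm --pt "-0.0015 -0.003 -0.04 0 0 0" --pt "-0.0015 -0.003 -0.09 0 0 0" --pt "-0.0015 -0.003 -0.13 0 0 0" --pt "-0.0015 -0.003 -0.16 0 0 0" --pt "-0.0015 -0.003 -0.16 0 0 0"

```text
clock: 16.5
tcp_pos: [0.4762, -0.3735, 0.0509]
orientation: [-2.179, -2.254, 0.002]
contact_force: [-0.4, 0.3, 0.3]
grip_width: 0.0679
gripper_force: 0.0
```

Request:
step_arm --pt "0 0 0 0 0 0" --pt "0 0 0 0 0 0" --pt "0 0 0 0 0 0" --pt "0 0 0 0 0 0" --pt "0 0 0 0 0 0" --jaw 1 --squeeze 70

```text
clock: 16.92
tcp_pos: [0.4789, -0.3765, 0.0562]
orientation: [2.183, 2.256, 0.001]
contact_force: [-1.5, 0.3, 7.0]
grip_width: 0.0249
gripper_force: 69.5
```

Request:
step_arm --pt "0 0 0 0 0 0" --pt "0 0 0 0 0 0" --pt "0 0 0 0 0 0"

```text
clock: 17.17
tcp_pos: [0.4789, -0.3765, 0.0562]
orientation: [2.183, 2.256, 0.001]
contact_force: [-0.7, 1.2, 6.0]
grip_width: 0.0254
gripper_force: 69.6
```

Request:
step_arm --pt "0 0 0.03 0 0 0" --pt "0 0 0.07 0 0 0" --pt "0 0 0.11 0 0 0" --pt "0 0 0.133 0 0 0" --pt "0 0 0.133 0 0 0"

```text
clock: 17.58
tcp_pos: [0.4796, -0.3772, 0.1379]
orientation: [2.18, 2.253, 0.002]
contact_force: [-0.1, -0.3, -2.0]
grip_width: 0.0251
gripper_force: 69.4
```

Request:
step_arm --pt "0.03 0.03 0 0 0 -0.006" --pt "0.07 0.065 0 0 0 -0.012" --pt "0.12 0.105 0 0 0 -0.018" --pt "0.155 0.14 0 0 0 -0.0217" --pt "0.17 0.1517 0 0 0 -0.0217"

```text
clock: 18.0
tcp_pos: [0.5838, -0.2786, 0.1328]
orientation: [-2.252, -2.188, -0.004]
contact_force: [0.5, 0.6, -2.4]
grip_width: 0.0255
gripper_force: 69.4
```

Request:
step_arm --pt "0 0 0 0 0 0" --pt "0 0 0 0 0 0" --pt "0 0 0 0 0 0" --pt "0 0 0 0 0 0"

```text
clock: 18.33
tcp_pos: [0.5782, -0.2866, 0.1341]
orientation: [-2.263, -2.179, 0.002]
contact_force: [0.2, 0.4, -1.4]
grip_width: 0.0253
gripper_force: 69.4
```

```bash
python3 -c "
from h import *
im=sj()
b=eyes.grab_frame('wrist')
cv2.imwrite('pics/w3.png',cv2.resize(b,(800,500))[:,:,::-1])"
```

```text
t 18.3333 tcp [ 0.5782 -0.2866  0.1341] yawY -362.17440665563686 tilt 0.0019635625151394076 w 0.025340880673340362 F [ 0.2479  0.3971 -1.3728]
[321.838  183.0352] 142 [ 0.5896 -0.0138] delta/0.6 [0.0189 0.4547]
[339.0411 183.6644] 146 [ 0.5882 -0.0667] delta/0.6 [0.0166 0.3664]
[355.5 184.5] 148 [ 0.5861 -0.1174] delta/0.6 [0.0131 0.2819]
```

View pics/w3.png

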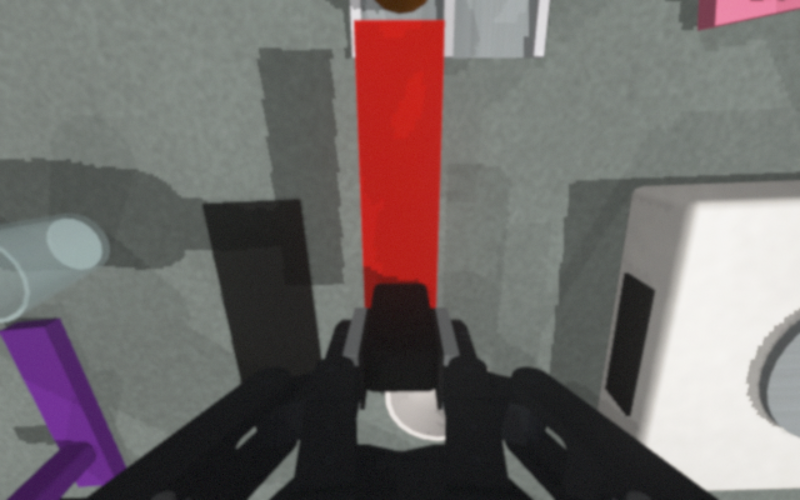

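The paddle is held straight and level, with its tip in line with the lane mouth. Lowering it.

Request:
step_arm --pt "0 0 -0.03 0 0 0" --pt "0 0 -0.06 0 0 0" --pt "0 0 -0.09 0 0 0" --pt "0 0 -0.115 0 0 0" --pt "0 0 -0.12 0 0 0"

```text
clock: 18.85
tcp_pos: [0.578, -0.2845, 0.0596]
orientation: [-2.258, -2.179, 0.003]
contact_force: [-0.3, 1.0, -1.9]
grip_width: 0.0254
gripper_force: 69.3
```

Request:
step_arm --pt "0 0 0 0 0 0" --pt "0 0 0 0 0 0" --pt "0 0 0 0 0 0" --pt "0 0 0 0 0 0"

```text
clock: 19.18
tcp_pos: [0.5807, -0.2853, 0.0635]
orientation: [2.259, 2.181, 0.001]
contact_force: [0.3, -1.1, -2.0]
grip_width: 0.0249
gripper_force: 69.3
```

Request:
step_arm --pt "0 0 -0.007 0 0 0" --pt "0 0 -0.014 0 0 0" --pt "0 0 -0.014 0 0 0" --pt "0 0 -0.014 0 0 0"

```text
clock: 19.52
tcp_pos: [0.5798, -0.2846, 0.0536]
orientation: [-2.26, -2.182, 0.0]
contact_force: [0.9, 0.1, -1.3]
grip_width: 0.0249
gripper_force: 69.3
```

Request:
step_arm --pt "0.0005 0.015 0 0 0 0" --pt "0.001 0.03 0 0 0 0" --pt "0.0015 0.045 0 0 0 0" --pt "0.002 0.06 0 0 0 0" --pt "0.0026 0.075 0 0 0 0"

```text
clock: 19.93
tcp_pos: [0.5818, -0.239, 0.0541]
orientation: [2.259, 2.182, -0.0]
contact_force: [-0.1, -2.3, -2.0]
grip_width: 0.025
gripper_force: 69.5
```

Request:
step_arm --pt "0.0005 0.015 0 0 0 0" --pt "0.001 0.03 0 0 0 0" --pt "0.0015 0.045 0 0 0 0" --pt "0.002 0.06 0 0 0 0" --pt "0.0026 0.075 0 0 0 0"

```text
clock: 20.35
tcp_pos: [0.5831, -0.194, 0.054]
orientation: [2.26, 2.182, -0.0]
contact_force: [-0.6, -3.0, -1.3]
grip_width: 0.0249
gripper_force: 69.5
```

```bash
python3 -c "
from h import *
sj()"
```

```text
t 20.35 tcp [ 0.5831 -0.194   0.054 ] yawY -2.0172119339367924 tilt -6.0710208630009413e-05 w 0.024902891407898076 F [-0.6212 -3.0227 -1.2899]
[325.6891 183.0385] 312 [ 0.5897 -0.0256] delta/0.6 [0.011  0.2806]
```

Request:
step_arm --pt "0.0005 0.015 0 0 0 0" --pt "0.001 0.03 0 0 0 0" --pt "0.0015 0.045 0 0 0 0" --pt "0.002 0.06 0 0 0 0" --pt "0.0026 0.075 0 0 0 0"

```text
clock: 20.82
tcp_pos: [0.5846, -0.1488, 0.0538]
orientation: [-2.26, -2.182, 0.0]
contact_force: [-0.3, -2.8, -0.6]
grip_width: 0.025
gripper_force: 69.4
```

Request:
step_arm --pt "0.0005 0.015 0 0 0 0" --pt "0.001 0.03 0 0 0 0" --pt "0.0015 0.045 0 0 0 0" --pt "0.002 0.06 0 0 0 0" --pt "0.0026 0.075 0 0 0 0"

```text
clock: 21.23
tcp_pos: [0.5862, -0.1038, 0.0539]
orientation: [-2.26, -2.182, 0.0]
contact_force: [0.4, -3.1, -2.4]
grip_width: 0.0247
gripper_force: 69.4
```

Request:
step_arm --pt "0.0005 0.015 0 0 0 0" --pt "0.001 0.03 0 0 0 0" --pt "0.0015 0.045 0 0 0 0" --pt "0.002 0.06 0 0 0 0" --pt "0.0026 0.075 0 0 0 0"

```text
clock: 21.65
tcp_pos: [0.5878, -0.0589, 0.0539]
orientation: [-2.26, -2.182, 0.0]
contact_force: [-0.4, -3.1, -2.4]
grip_width: 0.0251
gripper_force: 69.4
```

```bash
python3 -c "
from h import *
im=sj()
a=cv2.resize(im[145:235,180:380],None,fx=4,fy=4,interpolation=2)
cv2.imwrite('pics/t3.png',a[:,:,::-1])"
```

```text
t 21.65 tcp [ 0.5878 -0.0589  0.0539] yawY -362.0087892051844 tilt 0.00010685329259631271 w 0.025100518871765867 F [-0.3879 -3.1384 -2.4471]
```

View pics/t3.png

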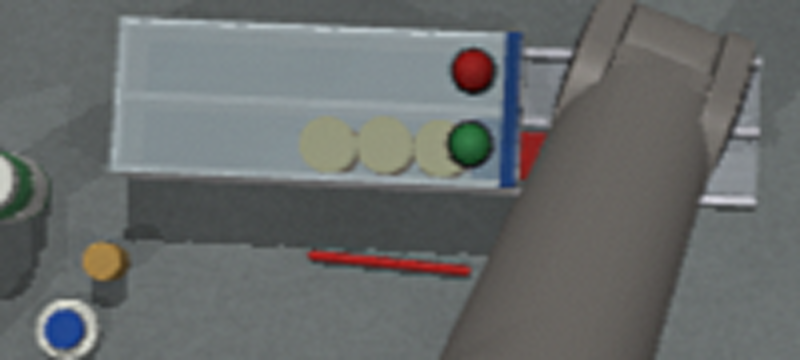

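All three jars are inside the green bay, with caps at (330,145), (385,145) and (440,148) in the crop. I'll push 30 mm more and then withdraw.

Request:
step_arm --pt "0.0005 0.015 0 0 0 0" --pt "0.001 0.03 0 0 0 0" --pt "0.0015 0.042 0 0 0 0" --pt "0.0018 0.05 0 0 0 0" --pt "0.0018 0.05 0 0 0 0"

```text
clock: 22.12
tcp_pos: [0.5889, -0.0277, 0.0537]
orientation: [-2.257, -2.184, -0.001]
contact_force: [-0.2, -0.4, -3.1]
grip_width: 0.0251
gripper_force: 69.4
```

Request:
step_arm --pt "-0.0008 -0.02 0 0 0 0" --pt "-0.0018 -0.05 0 0 0 0" --pt "-0.003 -0.085 0 0 0 0" --pt "-0.004 -0.12 0 0 0 0" --pt "-0.005 -0.15 0 0 0 0"

```text
clock: 22.53
tcp_pos: [0.5854, -0.1226, 0.0541]
orientation: [2.262, 2.18, -0.001]
contact_force: [0.7, 0.3, -1.7]
grip_width: 0.0248
gripper_force: 69.4
```

Request:
step_arm --pt "-0.001 -0.03 0 0 0 0" --pt "-0.0025 -0.07 0 0 0 0" --pt "-0.004 -0.11 0 0 0 0" --pt "-0.005 -0.15 0 0 0 0" --pt "-0.005 -0.15 0 0 0 0"

```text
clock: 22.95
tcp_pos: [0.5812, -0.2181, 0.0547]
orientation: [2.266, 2.17, -0.004]
contact_force: [-0.9, -1.3, -1.3]
grip_width: 0.025
gripper_force: 69.4
```

```bash
python3 -c "
from h import *
im=sj()
a=cv2.resize(im[145:235,180:380],None,fx=4,fy=4,interpolation=2)
s=cv2.resize(eyes.grab_frame('scene')[170:310,220:400],None,fx=4,fy=4,interpolation=2)
cv2.imwrite('pics/t4.png',a[:,:,::-1]);cv2.imwrite('pics/s4.png',s[:,:,::-1])"
```

```text
t 22.95 tcp [ 0.5812 -0.2181  0.0547] yawY -2.475737687967353 tilt -0.004338094495352775 w 0.024950400022682596 F [-0.8956 -1.2587 -1.3347]
```

View pics/t4.png

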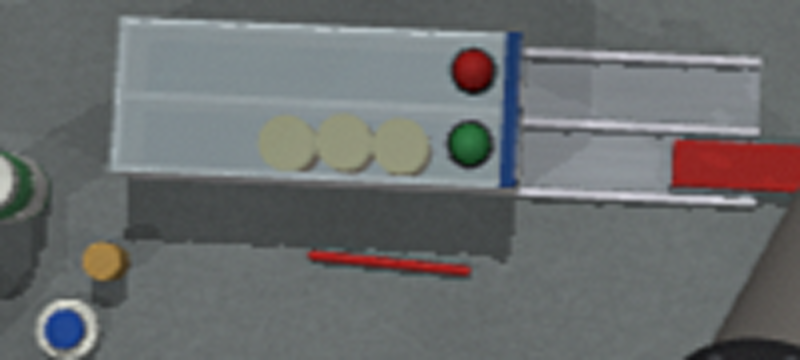

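The jars stand well inside the green bay, at (288,143), (344,142) and (401,146), clear of the flap. Next I'll take the paddle back to its mat.

Request:
step_arm --pt "0 0 0.03 0 0 0" --pt "0 0 0.07 0 0 0" --pt "0 0 0.11 0 0 0" --pt "0 0 0.133 0 0 0" --pt "0 0 0.133 0 0 0"

```text
clock: 23.47
tcp_pos: [0.5848, -0.2099, 0.1367]
orientation: [2.256, 2.18, 0.005]
contact_force: [0.4, 0.1, -1.2]
grip_width: 0.0249
gripper_force: 69.4
```

Request:
step_arm --pt "0 0 0 0 0 0" --pt "0 0 0 0 0 0" --pt "0 0 0 0 0 0"

```text
clock: 23.72
tcp_pos: [0.5819, -0.2091, 0.132]
orientation: [-2.258, -2.181, 0.002]
contact_force: [0.5, -1.1, -1.9]
grip_width: 0.0251
gripper_force: 69.4
```

```bash
python3 -c "
from h import *
st()"
```

```text
t 23.7167 tcp [ 0.5819 -0.2091  0.132 ] yawY -361.9876507463435 tilt 0.0020825283045345726 w 0.02510849521935922 F [ 0.5454 -1.0546 -1.905 ]
```

View pics/s4.png

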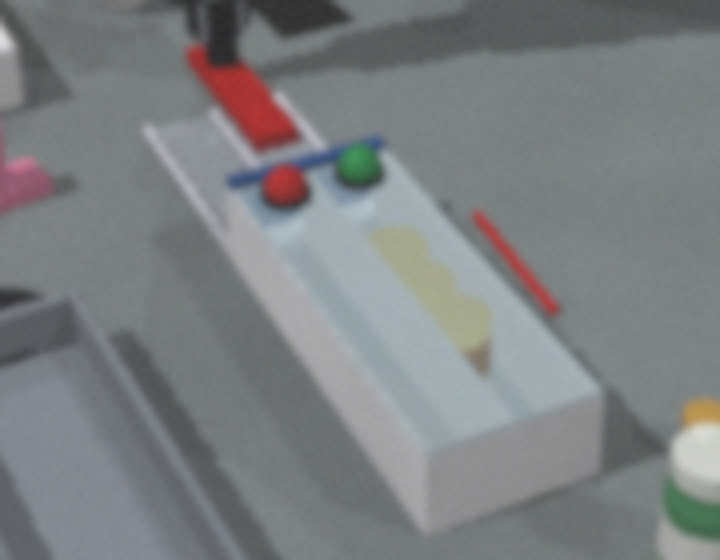

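The scene view shows all three jars upright under the clear roof, and both flaps hang alike behind the blue strip. Continuing to the mat.

Request:
step_arm --pt "-0.03 -0.045 0 0 0 0.004" --pt "-0.06 -0.09 0 0 0 0.008" --pt "-0.08 -0.125 0 0 0 0.011" --pt "-0.0863 -0.139 0 0 0 0.011"

```text
clock: 24.05
tcp_pos: [0.5272, -0.2973, 0.1327]
orientation: [-2.227, -2.214, 0.005]
contact_force: [0.2, -1.0, -2.3]
grip_width: 0.0256
gripper_force: 69.3
```

Request:
step_arm --pt "-0.03 -0.045 0 0 0 0.004" --pt "-0.06 -0.09 0 0 0 0.008" --pt "-0.08 -0.125 0 0 0 0.011" --pt "-0.0863 -0.139 0 0 0 0.011"

```text
clock: 24.38
tcp_pos: [0.4758, -0.3802, 0.133]
orientation: [-2.188, -2.253, 0.004]
contact_force: [1.0, -1.2, -1.9]
grip_width: 0.0253
gripper_force: 69.3
```

Request:
step_arm --pt "0 0 -0.03 0 0 0" --pt "0 0 -0.06 0 0 0" --pt "0 0 -0.09 0 0 0" --pt "0 0 -0.105 0 0 0" --pt "0 0 -0.105 0 0 0"

```text
clock: 24.8
tcp_pos: [0.4784, -0.3746, 0.0679]
orientation: [-2.179, -2.256, 0.001]
contact_force: [-0.2, 0.9, -2.2]
grip_width: 0.0253
gripper_force: 69.3
```

Request:
step_arm --pt "0 0 0 0 0 0" --pt "0 0 0 0 0 0" --pt "0 0 0 0 0 0" --pt "0 0 0 0 0 0"

```text
clock: 25.13
tcp_pos: [0.4799, -0.3769, 0.0717]
orientation: [2.182, 2.258, 0.001]
contact_force: [-0.3, 0.7, -2.4]
grip_width: 0.025
gripper_force: 69.3
```

```bash
python3 -c "
from h import *
st()"
```

```text
t 25.1333 tcp [ 0.4799 -0.3769  0.0717] yawY 1.9564191908128947 tilt 0.0007302575850438733 w 0.02500364003277874 F [-0.2642  0.7021 -2.3939]
```

Request:
step_arm --pt "-0.0015 0.0005 -0.01 0 0 0" --pt "-0.0015 0.0005 -0.018 0 0 0" --pt "-0.0015 0.0005 -0.025 0 0 0" --pt "-0.0015 0.0005 -0.026 0 0 0" --pt "-0.0015 0.0005 -0.026 0 0 0"

```text
clock: 25.55
tcp_pos: [0.478, -0.376, 0.056]
orientation: [-2.183, -2.258, -0.001]
contact_force: [-3.5, 4.0, 13.9]
grip_width: 0.0252
gripper_force: 71.9
```

Request:
step_arm --pt "0 0 0 0 0 0" --pt "0 0 0 0 0 0" --pt "0 0 0 0 0 0" --pt "0 0 0 0 0 0" --pt "0 0 0 0 0 0" --jaw 0.25

```text
clock: 25.97
tcp_pos: [0.4784, -0.3763, 0.0549]
orientation: [-2.183, -2.259, 0.0]
contact_force: [-0.0, 0.2, 0.1]
grip_width: 0.0644
gripper_force: 0.0
```

Request:
step_arm --pt "0 0 0.03 0 0 0" --pt "0 0 0.08 0 0 0" --pt "0 0 0.13 0 0 0" --pt "0 0 0.18 0 0 0" --pt "0 0 0.18 0 0 0"

```text
clock: 26.38
tcp_pos: [0.4809, -0.3789, 0.1689]
orientation: [2.178, 2.252, 0.003]
contact_force: [-0.2, -0.8, 0.2]
grip_width: 0.0641
gripper_force: 0.0
```

```bash
python3 -c "
from h import *
sj()
b=eyes.grab_frame('wrist')
cv2.imwrite('pics/w5.png',cv2.resize(b,(800,500))[:,:,::-1])"
```

```text
t 26.3833 tcp [ 0.4809 -0.3789  0.1689] yawY 1.9127786535262743 tilt 0.0029838508795999737 w 0.06408635861091358 F [-0.218  -0.8344  0.1987]
```

View pics/w5.png

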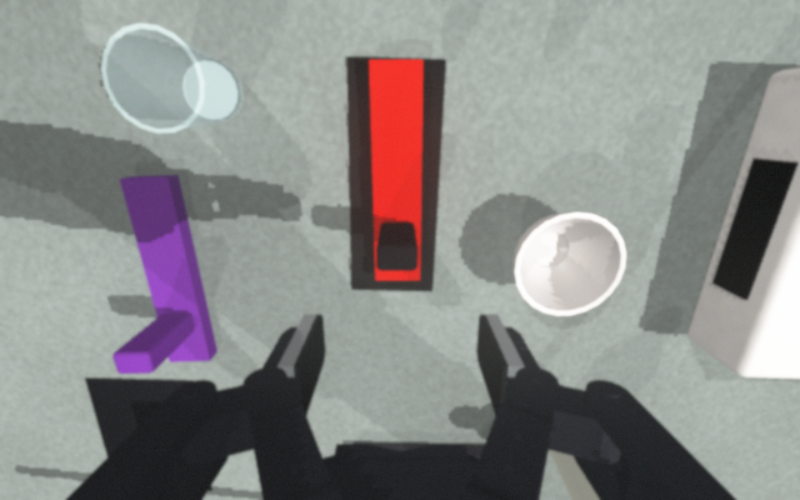

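The paddle lies on its mat as before, with the handle at (397,245). Next, the button.

Request:
step_arm --pt "-0.002 0.04 0.01 0 0 0" --pt "-0.004 0.1 0.02 0 0 0" --pt "-0.006 0.16 0.02 0 0 0" --pt "-0.009 0.22 0.02 0 0 0" --pt "-0.009 0.25 0.02 0 0 0" --jaw 1 --squeeze 30

```text
clock: 26.9
tcp_pos: [0.4718, -0.2213, 0.1732]
orientation: [-2.176, -2.26, 0.0]
contact_force: [-0.5, 0.3, 0.1]
grip_width: 0.0031
gripper_force: 0.0
```

Request:
step_arm --pt "-0.002 0.06 0 0 0 0" --pt "-0.004 0.12 0 0 0 0" --pt "-0.006 0.18 0 0 0 0" --pt "-0.009 0.24 0 0 0 0" --pt "-0.009 0.25 0 0 0 0"

```text
clock: 27.32
tcp_pos: [0.4663, -0.0698, 0.1735]
orientation: [-2.171, -2.264, 0.001]
contact_force: [0.2, 0.1, -0.1]
grip_width: -0.0004
gripper_force: 0.0
```

Request:
step_arm --pt "-0.002 0.06 0 0 0 0" --pt "-0.004 0.12 0 0 0 0" --pt "-0.006 0.18 0 0 0 0" --pt "-0.009 0.24 0 0 0 0" --pt "-0.009 0.25 0 0 0 0"

```text
clock: 27.73
tcp_pos: [0.4611, 0.0798, 0.1739]
orientation: [-2.173, -2.266, 0.001]
contact_force: [-0.5, -0.9, -0.0]
grip_width: 0.0003
gripper_force: 0.0
```

Request:
step_arm --pt "-0.002 0.06 0 0 0 0" --pt "-0.004 0.12 0 0 0 0" --pt "-0.006 0.18 0 0 0 0" --pt "-0.009 0.24 0 0 0 0" --pt "-0.009 0.25 0 0 0 0"

```text
clock: 28.15
tcp_pos: [0.4555, 0.2301, 0.174]
orientation: [-2.173, -2.266, -0.001]
contact_force: [-0.2, 0.2, 0.4]
grip_width: 0.0003
gripper_force: 0.0
```

Request:
step_arm --pt "-0.002 0.06 0 0 0 0" --pt "-0.004 0.12 0 0 0 0" --pt "-0.006 0.18 0 0 0 0" --pt "-0.009 0.22 0 0 0 0" --pt "-0.009 0.22 0 0 0 0"

```text
clock: 28.57
tcp_pos: [0.4495, 0.3615, 0.1736]
orientation: [-2.173, -2.266, -0.0]
contact_force: [-0.2, 0.9, 0.2]
grip_width: 0.0001
gripper_force: 0.0
```

Request:
step_arm --pt "0 0 0 0 0 0" --pt "0 0 0 0 0 0" --pt "0 0 0 0 0 0"

```text
clock: 28.82
tcp_pos: [0.4518, 0.3535, 0.1745]
orientation: [2.186, 2.256, -0.003]
contact_force: [-0.6, -0.4, 0.3]
grip_width: 0.0003
gripper_force: 0.0
```

```bash
python3 -c "
from h import *
st()
b=eyes.grab_frame('wrist')
cv2.imwrite('pics/w6.png',cv2.resize(b,(800,500))[:,:,::-1])
h=cv2.cvtColor(b,cv2.COLOR_RGB2HSV);m=cv2.inRange(h,(105,150,60),(130,255,255))
n,_,s,c=cv2.connectedComponentsWithStats(m)
for k in range(1,n):
  if s[k,4]>100:
    print(c[k],s[k]); [print(z,wpx(c[k],z)) for z in(.02,.025,.03,.04)]"
```

```text
t 28.8167 tcp [0.4518 0.3535 0.1745] yawY 1.8133162504367704 tilt -0.0026645849021468804 w 0.0003088792813945265 F [-0.5896 -0.4451  0.2527]
[318.4489 163.2301] [304 149  30  30 704]
0.02 [0.4492 0.3787 0.02  ]
0.025 [0.4492 0.3797 0.025 ]
0.03 [0.4492 0.3807 0.03  ]
0.04 [0.4493 0.3828 0.04  ]
```

View pics/w6.png

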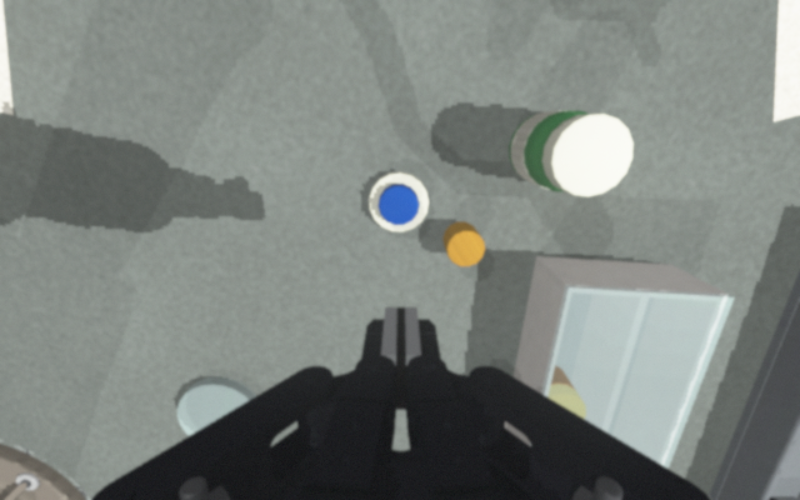

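The button is at (398,203), with the brass weight (465,245) and reagent jar (590,155) clear of the closed fingers. Its centre works out to about (0.450, 0.378). I'll come in over it and press slowly.

Request:
step_arm --pt "-0.002 0.02 -0.04 0 0 0" --pt "-0.002 0.04 -0.09 0 0 0" --pt "-0.002 0.041 -0.14 0 0 0" --pt "-0.002 0.041 -0.18 0 0 0" --pt "-0.002 0.041 -0.19 0 0 0"

```text
clock: 29.28
tcp_pos: [0.4485, 0.3776, 0.0575]
orientation: [2.184, 2.258, -0.01]
contact_force: [-1.2, -0.0, -0.6]
grip_width: 0.0002
gripper_force: 0.0
```

Request:
step_arm --pt "0 0 0 0 0 0" --pt "0 0 0 0 0 0" --pt "0 0 0 0 0 0"

```text
clock: 29.53
tcp_pos: [0.4515, 0.3806, 0.0629]
orientation: [2.184, 2.258, 0.004]
contact_force: [-0.1, 0.5, -0.1]
grip_width: -0.0003
gripper_force: 0.0
```

Request:
step_arm --pt "0 0 -0.006 0 0 0" --pt "0 0 -0.012 0 0 0" --pt "0 0 -0.018 0 0 0" --pt "0 0 -0.018 0 0 0"

```text
clock: 29.87
tcp_pos: [0.4499, 0.3802, 0.0499]
orientation: [-2.183, -2.259, 0.001]
contact_force: [-0.3, -0.5, -0.7]
grip_width: 0.0001
gripper_force: 0.0
```

Request:
step_arm --pt "0 0 -0.004 0 0 0" --pt "0 0 -0.008 0 0 0" --pt "0 0 -0.01 0 0 0" --pt "0 0 -0.01 0 0 0"

```text
clock: 30.2
tcp_pos: [0.45, 0.3802, 0.0439]
orientation: [2.183, 2.259, -0.001]
contact_force: [0.2, 1.2, 0.0]
grip_width: -0.0003
gripper_force: 0.0
```

Tips are at about 0.030 with no contact yet, so I'll keep going slowly.

Request:
step_arm --pt "0 -0.002 -0.003 0 0 0" --pt "0 -0.002 -0.006 0 0 0" --pt "0 -0.002 -0.008 0 0 0" --pt "0 -0.002 -0.008 0 0 0"

```text
clock: 30.53
tcp_pos: [0.4501, 0.3789, 0.0392]
orientation: [-2.183, -2.259, 0.001]
contact_force: [0.1, 0.6, -0.9]
grip_width: 0.0003
gripper_force: 0.0
```

Request:
step_arm --pt "0 0 -0.003 0 0 0" --pt "0 0 -0.006 0 0 0" --pt "0 0 -0.006 0 0 0" --pt "0 0 -0.006 0 0 0"

```text
clock: 30.87
tcp_pos: [0.4503, 0.3792, 0.0359]
orientation: [-2.183, -2.259, -0.0]
contact_force: [-0.3, 0.2, 0.2]
grip_width: 0.0001
gripper_force: 0.6
```

Request:
step_arm --pt "0 0 -0.003 0 0 0" --pt "0 0 -0.006 0 0 0" --pt "0 0 -0.006 0 0 0" --pt "0 0 -0.006 0 0 0"

```text
clock: 31.2
tcp_pos: [0.4504, 0.3792, 0.0324]
orientation: [-2.183, -2.259, -0.001]
contact_force: [0.7, 0.2, 2.6]
grip_width: 0.0002
gripper_force: 1.4
```

Request:
step_arm --pt "0 0 -0.002 0 0 0" --pt "0 0 -0.004 0 0 0" --pt "0 0 -0.004 0 0 0" --pt "0 0 -0.004 0 0 0"

```text
clock: 31.53
tcp_pos: [0.4503, 0.3793, 0.0301]
orientation: [-2.183, -2.259, -0.001]
contact_force: [0.2, 0.2, 4.7]
grip_width: -0.0001
gripper_force: 2.6
```

Request:
step_arm --pt "0 0 -0.002 0 0 0" --pt "0 0 -0.004 0 0 0" --pt "0 0 -0.004 0 0 0" --pt "0 0 -0.004 0 0 0"

```text
clock: 31.87
tcp_pos: [0.4505, 0.3793, 0.0297]
orientation: [-2.183, -2.258, -0.001]
contact_force: [-6.7, -4.5, 24.3]
grip_width: 0.0001
gripper_force: 12.5
```

Request:
step_arm --pt "0 0 -0.002 0 0 0" --pt "0 0 -0.003 0 0 0" --pt "0 0 -0.003 0 0 0" --pt "0 0 -0.003 0 0 0"

```text
clock: 32.2
tcp_pos: [0.4506, 0.3794, 0.0294]
orientation: [-2.183, -2.257, -0.001]
contact_force: [-10.0, -7.2, 39.8]
grip_width: -0.0
gripper_force: 19.9
```

The button has bottomed out: travel stopped and the force rose steeply. Backing off.

Request:
step_arm --pt "0 0 0.03 0 0 0" --pt "0 0 0.08 0 0 0" --pt "0 0 0.14 0 0 0" --pt "0 0 0.2 0 0 0" --pt "0 0 0.25 0 0 0"

```text
clock: 32.62
tcp_pos: [0.4503, 0.379, 0.1777]
orientation: [2.183, 2.259, 0.001]
contact_force: [-0.2, 0.8, -0.5]
grip_width: 0.0004
gripper_force: 0.0
```

Request:
step_arm --pt "-0.04 0.05 0.03 0 0 0" --pt "-0.08 0.1 0.05 0 0 0" --pt "-0.1 0.15 0.05 0 0 0" --pt "-0.1 0.2 0.05 0 0 0" --pt "-0.1 0.2 0.05 0 0 0"

```text
clock: 33.03
tcp_pos: [0.3864, 0.5061, 0.2055]
orientation: [-2.171, -2.266, -0.004]
contact_force: [0.2, 0.5, -0.5]
grip_width: 0.0002
gripper_force: 0.0
```

Request:
step_arm --pt "0 0 0 0 0 0" --pt "0 0 0 0 0 0" --pt "0 0 0 0 0 0" --pt "0 0 0 0 0 0"

```text
clock: 33.37
tcp_pos: [0.3911, 0.4976, 0.2055]
orientation: [2.185, 2.256, -0.001]
contact_force: [0.3, -0.7, 0.1]
grip_width: 0.0002
gripper_force: 0.0
```

```bash
python3 -c "
from h import *
im=sj()
cv2.imwrite('pics/end.png',cv2.resize(im[145:285,180:490],None,fx=2.58,fy=2.58,interpolation=2)[:,:,::-1])"
```

```text
t 33.3667 tcp [0.3911 0.4976 0.2055] yawY 1.8220099645807295 tilt -0.0010106603817846033 w 0.00018756727822346952 F [ 0.286  -0.6755  0.0987]
```

View pics/end.png

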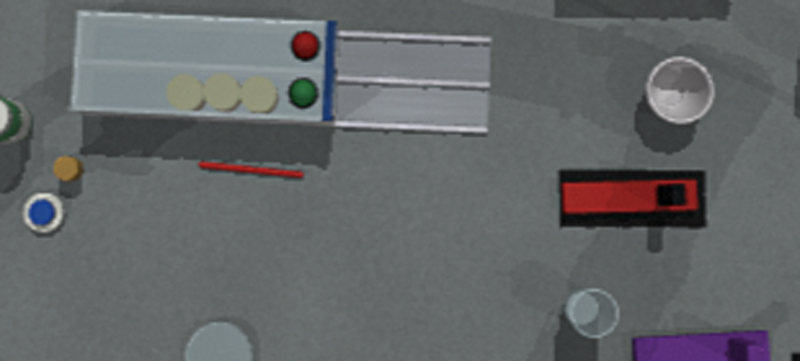

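The final view shows three jars in the green bay at (185,92), (222,92) and (259,94). The paddle is on its mat, and the pen, weight and beaker are untouched.

```bash
python3 -c "
from bench import r
print(r.hand_in())"
```

```text
the job is handed in; nothing more can be done
None
```

I pushed all three jars upright into the green-lamp bay with the red paddle. By the camera views the flap fell shut behind them. I then put the paddle back on its mat as it lay, pressed the blue call button to the bottom, and handed the job in at about 33 s; the hand-in returned no verdict.

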